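# Find the foot switch that still snaps and guard it

### The job

Two of the three push switches on the foot-switch box are worn out: press them slowly and gently, one after another, until you feel the one that snaps over and stays down; one that is still soft a centimetre down is worn, so let it back up and never drive it to its bottom. Then set the brass guard ring over the good switch, down flat on the box around its collar, and leave the other things on the bench where they are.

Things in the scene. Friction and masses are not known exactly. Their poses are not given: they have to be found in the camera images.
- switch_box: Aluminium foot-switch box fixed to the bench, 120 (x) x 280 (y) x 45 high mm, level top. Origin: centre of its underside; z up, y along the row of 3 alike switches 85 mm apart (+y: left one). Each: a dark collar, 28 mm diameter, 8 mm high, and in it a steel plunger, 20 mm diameter, its top 34 mm above the box. Any one may be the good one; which varies.
- key_left_top (a point): Top centre of the left (box +y) plunger; moves straight down with it; 79 mm above the box's underside when up. All three have the same soft return spring: 0.5 N plus 0.1 N per mm. A worn one is felt only as that (1.5 N at 10 mm) and comes back up; driven past 18.5 mm, near its bottom at 20 mm, it is ruined.
- seat_left (a point): Point on the box's top face (45 mm above its underside) on the axis of the left switch, at the foot of its collar; fixed to the box.
- key_middle_top (a point): Top centre of the middle plunger, as the left. The good one, whichever it is, is just as soft for the first 0.3 to 6.3 mm, then resists more and more, up to 6 to 8 N some 4 mm further on, then the force falls away to the soft spring's and it snaps down to a hard stop 10 mm after its resistance began; let go, it stays 3 mm or more below its upper place.
- seat_middle (a point): Point on the box's top face (45 mm above its underside) on the axis of the middle switch, at the foot of its collar; fixed to the box.
- key_right_top (a point): Top centre of the right (box -y) plunger, as the left. More than 14 N of the fingers on the box or any switch, as when pressing on against the good one's hard stop, does damage; so does forcing the ring onto the box with over 25 N.
- seat_right (a point): Point on the box's top face (45 mm above its underside) on the axis of the right switch, at the foot of its collar; fixed to the box.
- guard_ring: Loose brass guard ring lying flat on the bench: 44 mm outside diameter, 33 mm bore, 36 mm high, about 70 g. Origin at the centre of its underside, z along its axis. It drops over a switch's 28 mm collar and stands on the box's top around it.
- screwdriver: Bystander: loose screwdriver, 190 mm, lying on the bench beyond the box; origin on its underside near the middle.
- glue: Bystander: yellow glue bottle, 58 mm diameter, 130 mm high, standing to the left; origin at the centre of its underside.
- sanding_block: Bystander: cork-faced wooden sanding block, 65 x 110 x 32 mm, lying to the left; origin at the centre of its underside.
Not all that is in view belongs to the job. Several things look just like the guard_ring: the one meant starts farthest from the robot's base.

How it is judged:
On the way, in this order (a step that is already met when the one before it is completed fails the run):
1. the good switch has snapped over and stays down with nothing touching the box (z of any of key_left_top, key_middle_top, key_right_top in the frame of switch_box below 0.0765 m and contact force between each of the arm, the fingers, guard_ring and switch_box below 0.05 N), for 0.3 s.
2. the guard ring is down over the collar of the switch that stayed down (((z of key_left_top in the frame of switch_box below 0.0765 m and horizontal distance between guard_ring and seat_left below 0.005 m) or (z of key_middle_top in the frame of switch_box below 0.0765 m and horizontal distance between guard_ring and seat_middle below 0.005 m) or (z of key_right_top in the frame of switch_box below 0.0765 m and horizontal distance between guard_ring and seat_right below 0.005 m)) and z of guard_ring in the frame of switch_box below 0.0475 m), for 0.2 s.
At the end, for the whole second after the job is handed in: The switch that snapped is still down (2.5 mm or more below its upper place) and the guard ring stands on the box's top around that switch's collar: within 5 mm of its axis, its underside within 2.5 mm of the top face, within 0.08 rad of upright, at rest (all of step 2 and z of guard_ring in the frame of switch_box above 0.042 m and angle between the z axis of guard_ring and the z axis of switch_box, either way round below 0.08 rad and linear speed of guard_ring below 0.01 m/s); the robot touches nothing.
It fails at once if a soft switch was driven deeper than 18.5 mm (z of any of key_left_top, key_middle_top, key_right_top in the frame of switch_box below 0.0605 m).
It fails at once if the robot pressed the box or a switch with more than 14 N (contact force between any of the fingers, the arm and switch_box above 14 N).
It fails at once if the ring was forced onto the box with more than 25 N (contact force between guard_ring and switch_box above 25 N).
It fails at once if a bystander was moved more than 20 mm (distance of any of screwdriver, glue, sanding_block from where it was at the start of the episode above 0.02 m).
It also fails if it takes over 72 s, if anything falls off the work surface, if the arm or the gripper's body presses on something with over 40 N, if the wrist force passes 120 N, or if a joint passes its speed limit or range.

### The arm

A 6-joint arm with a two-finger parallel gripper is mounted at the origin on the work surface. World frame = base frame: x ahead of the robot, y to its left, z up, the work surface at z = 0. Lengths are in m, angles in rad, forces in N, time in s.
With the tool pointing down it reaches from about 0.35 to 0.775 m from the base axis. Payload 5.5 kg.
Tool frame: the origin (TCP) lies where the fingers leave the gripper's body, on its centre line; the fingertips stand env.tip_reach ahead of it and the grasp point (between the pads) lies 54 mm ahead of it (env.tip_reach is the distance from the TCP to the fingertips, in m); z points along the fingers, y is the line along which they close (so a half turn about z gives the same grasp; the last joint's range is limited). The gripper opens to 85 mm and grips with 20 to 120 N. Pads are 22 mm wide; open, the fingers measure 114 mm over their backs; the gripper's body (76 mm by 85 mm) begins 54 mm behind the grasp point. The pads swing forward as they close: fully open they stand 13 mm farther back than shut.
Start: joints at [-1.339, 0.313, 0.046, 1.304, 0, 1.431], TCP at [0.209, -0.536, 0.304] pointing down, gripper open.
Joint ranges: [-2.76, 2.76], [-0.86, 1.69], [-1.03, 1.26], [-2.2, 2.34], [-1.47, 1.5], [-3.14, 3.14]. Speed limits (rad/s): [2.57, 2.57, 3.14, 3.14, 3.14, 3.14].

### API

Orientations are given as a unit quaternion [w, x, y, z].
In Python, from workcell import status, optics, hand_in, env gives the robot as it stands.
- The arm moves only by the shell command python3 -m handwheel 'ROWS' [FORCE]. ROWS is a JSON object whose one key "deltas" holds a list of rows, each a list of 5 numbers: the opening, from -1 (shut) to 1 (fully open), then the shift along the tool's x, y, z in units of 40 mm (1.0 is 40 mm), then the turn about the tool's z in units of 10 degrees (1.0 is 10 degrees). In form: {"deltas": [[jaw, x, y, z, roll], ...]}. A call has 1 to 20 rows; each row shifts and turns the commanded pose from where the row before left it, along the tool's axes as they then stand; what a row does not reach is not made up. A row lasts 1/8 s, in which the tool goes at most 62.5 mm and 10.7 degrees, less where a joint would pass 70% of its speed; a pose out of reach is approached as far as the arm can. A call is refused whole if a number of a shift passes 1 or a number of a turn 1, either way. A call with a gripper value outside its range is refused whole. The fingers move at their own pace and stop on an object; FORCE is the grip in N (left out, the last holds). Time passes only in rows, so rows that do not move let the fingers close. It gives the time, the measured TCP pose, the force, the opening and the grip force at its end, in the units of the state.
- status.get_state(): the state, without advancing time (a new reading comes with each control period).
- optics.read_camera(name): name is "scene" or "side" or "wrist"; returns a dict with "frame" (384x512x3 uint8, red, green, blue), "depth" (384x512 float32, m along the optical axis (not along the pixel's ray), 0 where there is no reading), "vfov" (degrees; the focal length in pixels is half the picture's height over the tangent of half this angle, whatever the lens; pixels are square), "cx", "cy" (the principal point, pixels), "origin" and "attitude" of the camera in the world. Camera axes: x right, y down, z forward; pixel columns grow to the right and rows downward; lengths in m; the calibration is good to about 2 mm. A picture is of the moment at which its call begins.
- hand_in(): hands the job in; it is judged then, once.
The state is a dict: "clock": time; "joint_pos": joint angles; "qvel": joint speeds; "tau": joint torques, N m; "tcp_pos": TCP position; "orientation": TCP orientation; "wrist_force": force on the tool from outside, world axes, zero at the start; "ft_torque": the same for the moment, N m; "finger_gap": finger opening in m; "grip_force": force on a finger pad.
Only numpy, scipy, OpenCV 4.12 (cv2) and the standard library are available. Lean on these libraries where they do the work, as an engineer would, in place of code of your own. Each camera call takes 0.05 s, during which the arm holds its last target. There are 200 camera calls.

## Working session

There is one attempt and no reset: what is moved stays moved. The work goes in short steps, Python scripts to look and compute and a shell command to move; the robot and the scene stay as the last step left them, time stands still between calls to the robot, and variables do not carry over. Pictures are saved under pics/ and viewed, at most 10 in all, crops included, and the job is handed in when it is done.

```bash
mkdir -p pics; cat > h.py <<'E'
import numpy as np, cv2
from workcell import status, optics, env
from scipy.spatial.transform import Rotation as R
def rot(a):
    a=np.array(a,float)
    return a if a.shape==(3,3) else R.from_quat(a[[1,2,3,0]]).as_matrix()
def cloud(c):
    d=c["depth"];h,w=d.shape;f=h/2/np.tan(np.radians(c["vfov"])/2)
    v,u=np.mgrid[:h,:w]
    p=np.stack([(u-c["cx"])/f*d,(v-c["cy"])/f*d,d],-1)
    P=p@rot(c["attitude"]).T+np.array(c["origin"]); P[d==0]=np.nan
    return P
def snap(n,name):
    c=optics.read_camera(n); cv2.imwrite(f"pics/{name}.png",c["frame"][...,::-1]); return c,cloud(c)
E
python3 - <<'E'
from h import *
a=[]
for n in("scene","side"):
    c,P=snap(n,n); np.save(n,P); a.append(c["frame"]); print(n,c["origin"],c["attitude"],c["vfov"],c["cx"],c["cy"])
cv2.imwrite("pics/both.png",cv2.resize(np.vstack(a),(512,600*768//768))[...,::-1]) 
print(status.get_state(),env.tip_reach)
E
```

```text
scene [1.02785172 0.47347719 0.88793927] [-0.11924011  0.3624332   0.87658911 -0.29328402] 49.51128345578853 254.60083984438555 190.9488859999021
side [0.43546789 0.90944154 0.8447131 ] [ 0.04334531 -0.0769765   0.90575351 -0.41449533] 54.89834955708051 252.18326368951006 186.6010258101486
{'clock': 0.1, 'joint_pos': array([-1.33863208e+00,  3.13922097e-01,  4.51362218e-02,  1.30362956e+00,
       -3.67927813e-06,  1.43124183e+00]), 'qvel': array([ 0.00066483, -0.00245727,  0.00181522,  0.00058588, -0.00022964,
        0.0012398 ]), 'tau': array([ 1.90896426e-03, -4.81726098e+01,  2.99243546e+01,  1.28018091e-02,
       -1.14571258e-04, -3.76708840e-06]), 'tcp_pos': array([ 0.20878785, -0.53539982,  0.30311763]), 'orientation': array([-8.08600969e-04,  9.82777487e-01,  1.84791113e-01, -3.93105636e-05]), 'wrist_force': array([ 1.36074054,  0.62158134, -0.08277657]), 'ft_torque': array([ 0.07013757, -0.01928285,  0.04462568]), 'grip_force': 0.0, 'finger_gap': 0.0851736035826471} 0.0726
```

View pics/scene.png

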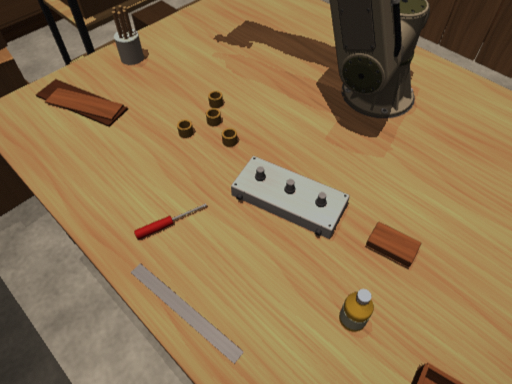

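View pics/side.png

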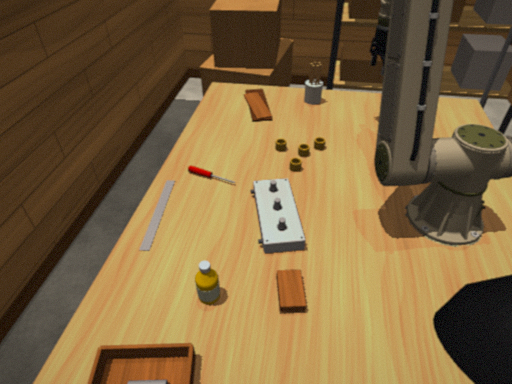

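The scene view shows four rings at about (216,99), (213,117), (185,129) and (230,137), and the box with plungers at (260,172), (290,186) and (321,199). The side view agrees. Next I'll localise them from depth.

```bash
python3 - <<'E'
from h import *
for n,rs,ks in(("scene",[(216,99),(213,117),(185,129),(230,137)],[(260,172),(290,186),(321,199)]),("side",[(281,145),(304,150),(320,143),(296,164)],[(273,185),(277,202),(282,222)])):
    P=np.load(n+".npy"); print(n)
    def blob(u,v,r,lo,hi):
        q=P[v-r:v+r+1,u-r:u+r+1].reshape(-1,3); return q[(q[:,2]>lo)&(q[:,2]<hi)]
    for u,v in rs:
        q=blob(u,v,12,.029,.045); q=q[np.linalg.norm(q[:,:2]-np.median(q[:,:2],0),axis=1)<.035]
        (cx,cy),r=cv2.minEnclosingCircle(q[:,:2].astype(np.float32)); print("ring",len(q),np.round([cx,cy,r,np.median(q[:,2]),np.hypot(cx,cy)],4), q.mean(0).round(4))
    for u,v in ks:
        q=blob(u,v,12,.072,.09); print("key",len(q),((q.min(0)+q.max(0))/2).round(4),q.mean(0).round(4),q.max(0).round(4))
    q=P.reshape(-1,3); m=(q[:,2]>.041)&(q[:,2]<.049)&(np.abs(q[:,0]-.5)<.25)&(np.abs(q[:,1])<.35)
    c=np.median(q[m],0); m&=np.linalg.norm(q[:,:2]-c[:2],axis=1)<.17
    print("box",c,cv2.minAreaRect(q[m][:,:2].astype(np.float32)),np.median(q[m][:,2]))
E
```

```text
scene
ring 76 [ 0.4049 -0.3319  0.0222  0.036   0.5236] [ 0.4089 -0.3292  0.0356]
ring 95 [ 0.4605 -0.2763  0.023   0.036   0.537 ] [ 0.4618 -0.2761  0.0352]
ring 100 [ 0.5527 -0.2996  0.0233  0.036   0.6287] [ 0.5537 -0.2984  0.0354]
ring 106 [ 0.4846 -0.1809  0.0221  0.036   0.5173] [ 0.4853 -0.1804  0.0351]
key 50 [0.5434 0.0006 0.0779] [0.5441 0.0018 0.0791] [0.5536 0.0109 0.0826]
key 51 [0.5199 0.0828 0.0776] [0.5204 0.0833 0.0791] [0.5295 0.0921 0.0832]
key 56 [0.495  0.1637 0.0783] [0.4966 0.1645 0.0792] [0.5044 0.1733 0.084 ]
box [0.52289018 0.09475508 0.04629149] ((0.5185678601264954, 0.08224552869796753), (0.12251913547515869, 0.2794264256954193), 16.33736228942871) 0.04629346829973274
side
ring 57 [ 0.5482 -0.2979  0.0254  0.0354  0.6239] [ 0.5465 -0.2959  0.035 ]
ring 55 [ 0.4598 -0.2741  0.0238  0.0348  0.5353] [ 0.4575 -0.2748  0.0345]
ring 52 [ 0.4007 -0.3293  0.0247  0.0352  0.5186] [ 0.3991 -0.3291  0.0349]
ring 61 [ 0.4812 -0.1771  0.0233  0.0352  0.5128] [ 0.4811 -0.1774  0.0351]
key 31 [0.5385 0.0031 0.0778] [0.5387 0.0044 0.0783] [0.5467 0.0111 0.0832]
key 33 [0.5158 0.0861 0.0773] [0.5155 0.0866 0.0782] [0.524  0.0952 0.0825]
key 36 [0.4922 0.1645 0.0772] [0.4922 0.1668 0.0785] [0.5011 0.1743 0.082 ]
box [0.51156161 0.10997371 0.04599001] ((0.5156473517417908, 0.08517512679100037), (0.12036968022584915, 0.28356510400772095), 16.22115707397461) 0.04599054989571033
```

```bash
cat >> h.py <<'E'
def to(x,y,z,yaw=None):
    s=status.get_state(); M=rot(s["orientation"]); d=M.T@(np.array([x,y,z])-s["tcp_pos"])/.04
    print("units",d.round(3),"yaw x",np.degrees(np.arctan2(M[1,0],M[0,0])).round(2),"tilt",M[:,2].round(4),"F",s["wrist_force"].round(2))
E
python3 -c "
from h import *; to(.541,.002,.303);to(.541,.002,.17)"
```

```text
units [12.618 -9.501  0.021] yaw x 21.3 tilt [-4.0e-04  1.6e-03 -1.0e+00] F [ 1.36  0.62 -0.08]
units [12.617 -9.495  3.346] yaw x 21.3 tilt [-4.0e-04  1.6e-03 -1.0e+00] F [ 1.36  0.62 -0.08]
```

```bash
python3 -m handwheel '{"deltas":[[-1,0.9,-0.68,0,0],[-1,0.9,-0.68,0,0],[-1,0.9,-0.68,0,0],[-1,0.9,-0.68,0,0],[-1,0.9,-0.68,0,0],[-1,0.9,-0.68,0,0],[-1,0.9,-0.68,0,0],[-1,0.9,-0.68,0,0],[-1,0.9,-0.68,0,0],[-1,0.9,-0.68,0,0],[-1,0.9,-0.68,0,0],[-1,0.9,-0.68,0,0],[-1,0.9,-0.68,0,0],[-1,0.9,-0.68,0,0],[-1,0,0,0,0],[-1,0,0,0.8,0],[-1,0,0,0.8,0],[-1,0,0,0.8,0],[-1,0,0,0.6,0],[-1,0,0,0,0]]}' 30
python3 -c "
from h import *; to(.541,.002,.156); snap('wrist','w1')"
```

```text
clock: 2.6
tcp_pos: [0.5381, 0.0016, 0.1819]
orientation: [-0.001, 0.983, 0.184, -0.002]
wrist_force: [-0.4, -1.2, 0.8]
finger_gap: 0.0001
grip_force: 0.0
units [0.075 0.018 0.647] yaw x 21.24 tilt [-5.1e-03  4.0e-04 -1.0e+00] F [-0.39 -1.16  0.81]
```

View pics/w1.png

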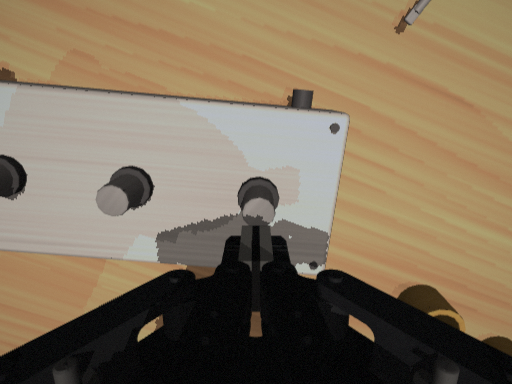

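The wrist view shows the right plunger at about (259,210), just ahead of the closed fingertips at (255,235). I'll refine the plunger position from this camera.

```bash
cat >> h.py <<'E'
def keys(P,ref=((.541,.002),(.518,.0845),(.494,.165)),lo=.0745,hi=.084):
    q=P.reshape(-1,3); q=q[(q[:,2]>lo)&(q[:,2]<hi)]
    for r in ref:
        k=q[np.linalg.norm(q[:,:2]-r,axis=1)<.02]
        if len(k)>20:
            z=np.median(k[:,2]); k=k[abs(k[:,2]-z)<.002]; (x,y),rad=cv2.minEnclosingCircle(k[:,:2].astype(np.float32)); print("key",len(k),np.round([x,y,z,rad],4),k.mean(0).round(4))
E
python3 -c "
from h import *; c,P=snap('wrist','w2'); keys(P); to(.541,.002,.156)"
```

```text
key 750 [0.5415 0.0006 0.0799 0.0101] [0.5424 0.0009 0.0799]
key 837 [0.5179 0.0817 0.0798 0.01  ] [0.5183 0.0816 0.0798]
units [ 0.028 -0.002  0.71 ] yaw x 21.26 tilt [-1.e-04 -2.e-04 -1.e+00] F [ 0.37 -0.18  0.03]
```

```bash
python3 -m handwheel '{"deltas":[[-1,0.03,0,0.4,0],[-1,0,0,0.3,0],[-1,0,0,0.05,0],[-1,0,0,0,0],[-1,0,0,0,0]]}'; python3 -m handwheel '{"deltas":[[-1,0,0,0.05,0],[-1,0,0,0.05,0],[-1,0,0,0,0]]}'; python3 -m handwheel '{"deltas":[[-1,0,0,0.03,0],[-1,0,0,0.03,0],[-1,0,0,0,0]]}'
```

```text
clock: 3.32
tcp_pos: [0.5415, 0.0026, 0.1542]
orientation: [0.0, 0.983, 0.185, 0.0]
wrist_force: [-0.2, 0.6, 0.0]
finger_gap: -0.0001
grip_force: 0.0
clock: 3.7
tcp_pos: [0.5413, 0.0026, 0.1499]
orientation: [0.0, 0.983, 0.185, 0.0]
wrist_force: [-0.4, -0.4, 0.2]
finger_gap: 0.0003
grip_force: 0.2
clock: 4.08
tcp_pos: [0.5413, 0.0025, 0.1474]
orientation: [0.0, 0.983, 0.185, 0.0]
wrist_force: [-0.0, 0.5, 1.2]
finger_gap: -0.0001
grip_force: 0.4
```

```bash
python3 -m handwheel '{"deltas":[[-1,0,0,0.03,0],[-1,0,0,0.02,0],[-1,0,0,0,0]]}' |grep -E 'tcp|wrist'; python3 -m handwheel '{"deltas":[[-1,0,0,0.02,0],[-1,0,0,0.02,0],[-1,0,0,0,0]]}'|grep -E 'tcp|wrist'
```

```text
tcp_pos: [0.5414, 0.0025, 0.1458]
wrist_force: [-0.1, 0.6, 3.9]
tcp_pos: [0.5414, 0.0025, 0.1442]
wrist_force: [-1.6, 0.3, 5.9]
```

```bash
python3 -m handwheel '{"deltas":[[-1,0,0,0.02,0],[-1,0,0,0.02,0],[-1,0,0,0,0]]}'|grep -E 'tcp|wrist'
```

```text
tcp_pos: [0.5414, 0.0025, 0.1427]
wrist_force: [-0.7, 0.5, 7.5]
```

The right switch resists, so it's the good one. I'll carry on gently through the snap.

```bash
python3 -m handwheel '{"deltas":[[-1,0,0,0.02,0],[-1,0,0,0,0],[-1,0,0,0,0]]}'|grep -E 'tcp|wrist'
```

```text
tcp_pos: [0.5414, 0.0025, 0.142]
wrist_force: [-1.1, -0.1, 7.1]
```

```bash
python3 -m handwheel '{"deltas":[[-1,0,0,0.02,0],[-1,0,0,0,0],[-1,0,0,0,0]]}'|grep -E 'tcp|wrist'
```

```text
tcp_pos: [0.5414, 0.0025, 0.1411]
wrist_force: [-1.6, -0.2, 5.8]
```

```bash
python3 -m handwheel '{"deltas":[[-1,0,0,0.02,0],[-1,0,0,0,0],[-1,0,0,0,0]]}'|grep -E 'tcp|wrist'
```

```text
tcp_pos: [0.5414, 0.0025, 0.1401]
wrist_force: [-0.6, 0.5, 5.1]
```

```bash
python3 -m handwheel '{"deltas":[[-1,0,0,0.02,0],[-1,0,0,0,0],[-1,0,0,0,0]]}'|grep -E 'tcp|wrist'
```

```text
tcp_pos: [0.5413, 0.0025, 0.139]
wrist_force: [0.8, 0.5, 3.2]
```

```bash
python3 -m handwheel '{"deltas":[[-1,0,0,0.02,0],[-1,0,0,0,0],[-1,0,0,0,0]]}'|grep -E 'tcp|wrist'
```

```text
tcp_pos: [0.5413, 0.0026, 0.1382]
wrist_force: [0.1, -0.4, 1.7]
```

```bash
python3 -m handwheel '{"deltas":[[-1,0,0,0.02,0],[-1,0,0,0,0],[-1,0,0,0,0]]}'|grep -E 'tcp|wrist'
```

```text
tcp_pos: [0.5412, 0.0025, 0.1375]
wrist_force: [1.2, 0.5, 1.8]
```

```bash
python3 -m handwheel '{"deltas":[[-1,0,0,0.01,0],[-1,0,0,0,0],[-1,0,0,0,0]]}'|grep -E 'tcp|wrist'
```

```text
tcp_pos: [0.5413, 0.0025, 0.1371]
wrist_force: [0.3, -0.4, 1.6]
```

```bash
python3 -m handwheel '{"deltas":[[-1,0,0,0.01,0],[-1,0,0,0,0],[-1,0,0,0,0]]}'|grep -E 'tcp|wrist'
```

```text
tcp_pos: [0.5413, 0.0025, 0.1369]
wrist_force: [1.0, 0.4, 5.0]
```

Hard stop felt at 5 N, so I'll retreat, check that it stays down, then plan the ring pick.

```bash
python3 -m handwheel '{"deltas":[[-1,0,0,-0.1,0],[-1,0,0,-0.3,0],[-1,0,0,-0.8,0],[-1,0,0,0,0],[-1,0,0,0,0],[-1,0,0,0,0],[-1,0,0,0,0]]}'|grep -E 'tcp|wrist'
python3 -c "
from h import *; c,P=snap('wrist','w3'); keys(P,lo=.06); to(.551,-.299,.25)"
```

```text
tcp_pos: [0.5407, 0.0026, 0.1839]
wrist_force: [0.7, -0.9, 0.5]
key 731 [5.414e-01 5.000e-04 7.230e-02 1.000e-02] [0.542  0.0008 0.0724]
key 839 [0.5175 0.082  0.0794 0.0105] [0.5184 0.0815 0.0798]
key 104 [0.4944 0.1578 0.063  0.008 ] [0.4963 0.155  0.0629]
units [-2.504  7.117 -1.651] yaw x 21.3 tilt [-1.4e-03  1.0e-04 -1.0e+00] F [-0.78  0.59  0.63]
```

```bash
python3 -m handwheel '{"deltas":[[1,-0.3,0.8,0,0],[1,-0.3,0.8,0,0],[1,-0.3,0.8,0,0],[1,-0.3,0.8,0,0],[1,-0.3,0.8,0,0],[1,-0.3,0.8,0,0],[1,-0.3,0.8,0,0],[1,-0.3,0.8,0,0],[1,-0.1,0.72,0,0],[1,0,0,0,0],[1,0,0,0,0],[1,0,0,0,0]]}'|grep -E 'tcp|gap'
python3 - <<'E'
from h import *
c,P=snap('wrist','w4'); q=P.reshape(-1,3)
k=q[(q[:,2]>.031)&(q[:,2]<.041)&(np.linalg.norm(q[:,:2]-[.551,-.299],axis=1)<.035)]
z=np.median(k[:,2]); k=k[abs(k[:,2]-z)<.0015]
for l in(0,1):
  (x,y),r=cv2.minEnclosingCircle(k[:,:2].astype(np.float32)); print(len(k),x,y,r,z,k.mean(0))
A=np.c_[k[:,:2],np.ones(len(k))]
to(x,y,.082)
E
```

```text
tcp_pos: [0.5513, -0.298, 0.1845]
finger_gap: 0.0854
1111 0.5510506629943848 -0.300104558467865 0.021873444318771362 0.03667000990295802 [ 0.55188131 -0.29993384  0.03674748]
1111 0.5510506629943848 -0.300104558467865 0.021873444318771362 0.03667000990295802 [ 0.55188131 -0.29993384  0.03674748]
units [-0.027  0.047  2.567] yaw x 21.37 tilt [-4.e-04  4.e-04 -1.e+00] F [ 0.28 -0.09 -0.2 ]
```

View pics/w4.png

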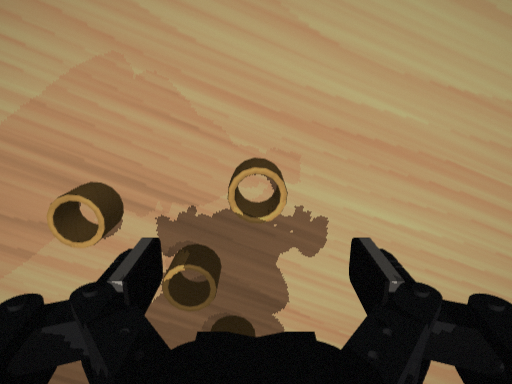

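The target ring is at about (257,190) with the jaws centred on it. The nearest neighbour, at (192,280), is 9 cm away and clear. Descending to grip.

```bash
python3 -m handwheel '{"deltas":[[1,-0.03,0.05,0.6,0],[1,0,0,0.7,0],[1,0,0,0.7,0],[1,0,0,0.4,0],[1,0,0,0.17,0],[1,0,0,0,0],[1,0,0,0,0],[-1,0,0,0,0],[-1,0,0,0,0],[-1,0,0,0,0],[-1,0,0,0,0],[-1,0,0,0,0],[-1,0,0,0,0]]}' 30
python3 -m handwheel '{"deltas":[[-1,0,0,-0.3,0],[-1,0,0,-0.8,0],[-1,0,0,-0.8,0],[-1,0,0,-0.8,0],[-1,0,0,0,0],[-1,0,0,0,0]]}'
python3 -c "
from h import *; to(.5412,.0012,.18)"
```

```text
clock: 12.3
tcp_pos: [0.5514, -0.3016, 0.0825]
orientation: [0.0, 0.983, 0.185, 0.0]
wrist_force: [-0.6, 1.3, 6.1]
finger_gap: 0.0424
grip_force: 31.2
clock: 13.05
tcp_pos: [0.5507, -0.3011, 0.1891]
orientation: [-0.0, 0.983, 0.185, -0.0]
wrist_force: [-0.6, -0.4, -1.3]
finger_gap: 0.0424
grip_force: 30.7
units [ 2.524 -7.129  0.233] yaw x 21.3 tilt [-9.e-04  6.e-04 -1.e+00] F [-0.56 -0.38 -1.34]
```

```bash
python3 -m handwheel '{"deltas":[[-1,0.3,-0.8,0,0],[-1,0.3,-0.8,0,0],[-1,0.3,-0.8,0,0],[-1,0.3,-0.8,0,0],[-1,0.3,-0.8,0,0],[-1,0.3,-0.8,0,0],[-1,0.3,-0.8,0,0],[-1,0.3,-0.8,0,0],[-1,0.12,-0.73,0,0],[-1,0,0,0,0],[-1,0,0,0,0],[-1,0,0,0,0],[-1,0,0,0,0]]}'|grep -E 'tcp|gap'
python3 - <<'E'
from h import *
c,P=snap('wrist','w5'); t=status.get_state()["tcp_pos"]; q=P.reshape(-1,3)
m=(np.linalg.norm(q[:,:2]-t[:2],axis=1)<.03)&(q[:,2]>.13)&(q[:,2]<.16)
k=q[m]; h,b=np.histogram(k[:,2],bins=30,range=(.13,.16)); print(h); z=b[h.argmax()]+.0005
k=k[abs(k[:,2]-z)<.0015]; print(len(k),cv2.minEnclosingCircle(k[:,:2].astype(np.float32)),z,t)
keys(P,lo=.06); to(.5412,.0012,.131)
E
```

```text
tcp_pos: [0.5415, 0.0001, 0.1897]
finger_gap: 0.0422
[ 194  198  211  178  211  234  231  217  220  253  246  271  454 1426
 1585  253  100   74   96   83   85   92   89  101   87  111  211  428
  129   41]
3264 ((0.5467547178268433, 0.0026483354158699512), 0.02908526360988617) 0.14450000000000002 [5.41566346e-01 1.98008499e-04 1.89778060e-01]
key 42 [0.547  0.0037 0.064  0.0074] [0.5491 0.0043 0.064 ]
key 781 [0.5178 0.0816 0.0794 0.0103] [0.5183 0.0815 0.0798]
key 107 [0.4953 0.1575 0.0639 0.0083] [0.4968 0.1555 0.0639]
units [ 1.000e-03 -2.700e-02  1.469e+00] yaw x 21.24 tilt [-0.e+00 -1.e-04 -1.e+00] F [-0.43 -0.12 -1.53]
```

View pics/w5.png

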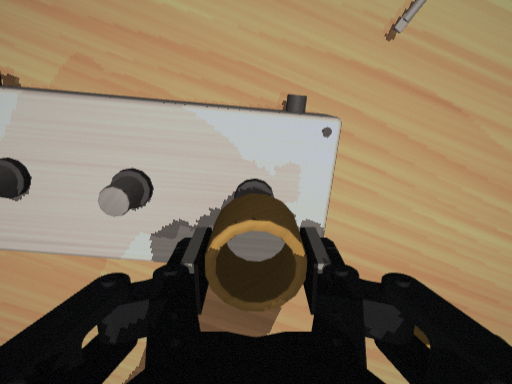

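The ring is held upright between the pads, its rim centred near (254,262), above the right switch. I'll fit the rim for its in-hand offset and tilt.

```bash
cat > rim.py <<'E'
from h import *
from scipy.optimize import least_squares
def rim(c,P,zlo,zhi):
    t=status.get_state()["tcp_pos"]; f=c["frame"].astype(int)
    br=(f[...,0]>90)&(f[...,0]-f[...,2]>50)
    m=br&(np.linalg.norm(P[...,:2]-t[:2],axis=2)<.035)&(P[...,2]>zlo)&(P[...,2]<zhi)
    k=P[m]; z=np.median(k[:,2]); k=k[abs(k[:,2]-z)<.002]
    A=np.c_[k[:,:2]-t[:2],np.ones(len(k))]; pl=np.linalg.lstsq(A,k[:,2],rcond=None)[0]
    s=least_squares(lambda p:np.hypot(k[:,0]-p[0],k[:,1]-p[1])-.01925,t[:2],loss="soft_l1",f_scale=.001).x
    print(len(k),"centre",s.round(4),"z",z.round(4),"slope",pl.round(4),"tcp",t.round(4),"off",(s-t[:2]).round(4))
E
python3 -c "
from rim import *; c,P=snap('wrist','w6'); rim(c,P,.138,.152)"
```

```text
1378 centre [ 5.422e-01 -5.000e-04] z 0.1442 slope [0.0012 0.001  0.1442] tcp [5.416e-01 3.000e-04 1.898e-01] off [ 0.0006 -0.0008]
```

```bash
python3 -m handwheel '{"deltas":[[-1,-0.01,-0.04,0,0],[-1,0,0,0.3,0],[-1,0,0,0.3,0],[-1,0,0,0.3,0],[-1,0,0,0.2,0],[-1,0,0,0,0],[-1,0,0,0,0]]}'|grep -E 'tcp|wrist'; python3 -m handwheel '{"deltas":[[-1,0,0,0.1,0],[-1,0,0,0.1,0],[-1,0,0,0,0],[-1,0,0,0,0]]}'|grep -E 'tcp|wrist'
```

```text
tcp_pos: [0.5407, 0.0022, 0.1461]
wrist_force: [-0.3, 0.4, 0.6]
tcp_pos: [0.5405, 0.0022, 0.1379]
wrist_force: [0.8, -0.4, -1.6]
```

```bash
python3 -m handwheel '{"deltas":[[-1,0,0,0.05,0],[-1,0,0,0.05,0],[-1,0,0,0.03,0],[-1,0,0,0,0],[-1,0,0,0,0]]}'|grep -E 'tcp|wrist'
```

```text
tcp_pos: [0.5405, 0.0023, 0.1327]
wrist_force: [0.4, 0.2, -1.3]
```

```bash
python3 -m handwheel '{"deltas":[[-1,0,0,0.05,0],[-1,0,0,0.05,0],[-1,0,0,0,0],[-1,0,0,0,0]]}'|grep -E 'tcp|wrist'
```

```text
tcp_pos: [0.5405, 0.0022, 0.1286]
wrist_force: [0.3, -0.9, -1.4]
```

```bash
python3 -m handwheel '{"deltas":[[-1,0,0,0.025,0],[-1,0,0,0,0],[-1,0,0,0,0]]}'|grep -E 'tcp|wrist'
```

```text
tcp_pos: [0.5405, 0.0023, 0.1277]
wrist_force: [-0.3, -0.3, -0.1]
```

```bash
python3 -m handwheel '{"deltas":[[-1,0,0,0.015,0],[-1,0,0,0,0],[-1,0,0,0,0]]}'|grep -E 'tcp|wrist'; python3 -m handwheel '{"deltas":[[0.2,0,0,0,0],[0.4,0,0,0,0],[0.4,0,0,0,0],[0.4,0,0,0,0],[0.4,0,0,0,0],[0.4,0,0,0,0]]}'
python3 -m handwheel '{"deltas":[[0.4,0,0,-0.2,0],[0.4,0,0,-0.5,0],[0.4,0,0,-0.8,0],[0.4,0,0,-0.8,0],[0.4,0,0,0,0],[0.4,0,0,0,0],[0.4,0,0,0,0]]}'
python3 -c "
from rim import *; c,P=snap('wrist','w7'); rim(c,P,.07,.1); keys(P,lo=.066); snap('scene','s2')
for n in('scene',):
  f=cv2.imread('pics/s2.png')[110:260,180:380]; g=cv2.imread('pics/w7.png'); cv2.imwrite('pics/end.png',np.vstack([cv2.resize(f,(400,300)),cv2.resize(g,(400,300))]))"
```

```text
tcp_pos: [0.5406, 0.0023, 0.1275]
wrist_force: [-1.7, 0.5, 4.6]
clock: 18.77
tcp_pos: [0.5405, 0.0023, 0.1271]
orientation: [0.0, 0.983, 0.185, -0.0]
wrist_force: [0.2, 0.3, -0.3]
finger_gap: 0.0598
grip_force: 0.0
clock: 19.65
tcp_pos: [0.5398, 0.0024, 0.218]
orientation: [-0.0, 0.983, 0.185, -0.001]
wrist_force: [-0.1, 0.7, 0.6]
finger_gap: 0.0601
grip_force: 0.0
1108 centre [0.5412 0.0016] z 0.0819 slope [-0.0012  0.0011  0.0819] tcp [0.5398 0.0024 0.218 ] off [ 0.0014 -0.0008]
key 194 [0.541  0.0017 0.0788 0.0198] [ 0.5343 -0.0011  0.0796]
key 609 [0.5177 0.0817 0.0796 0.0101] [0.5183 0.0816 0.0798]
key 606 [0.4936 0.1626 0.0792 0.0104] [0.4947 0.1619 0.0797]
```

View pics/end.png

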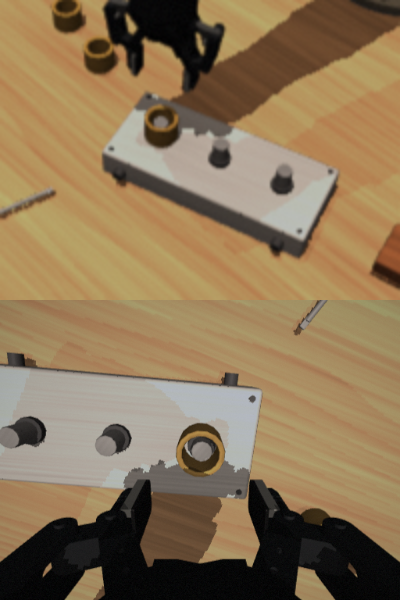

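The ring stands flat around the right switch: its rim is at 0.082 m, level, about 1 mm off the axis, and at (200,450) in the wrist half of the picture. The plunger inside is still down and the gripper is clear.

```bash
python3 -c "
from workcell import hand_in; print(hand_in())"
```

```text
the job is handed in; nothing more can be done
None
```

The right switch was the good one: it snapped over and stayed down about 7 mm, and the guard ring stands flat around its collar. The other two switches were never pressed, the other bench items were left alone, and the job is handed in with no verdict shown.

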